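Open the ratchet shelf stop for restocking

ROBOT

A 6-joint arm with a two-finger parallel gripper is mounted at the origin on the work surface. World frame = base frame: x ahead of the robot, y to its left, z up, the work surface at z = 0. Lengths are in mm, angles in rad, forces in N, time in s.
With the tool pointing down it reaches from about 325 to 775 mm from the base axis. Payload 5.5 kg.
Tool frame: the origin (TCP) lies at the very end of the fingers, on their centre line; the grasp point (between the pads) lies 19 mm behind it; z points along the fingers, y is the direction in which the jaws open and shut (so a half turn about z gives the same grasp; the last joint's range is limited). The gripper opens to 85 mm and grips with 20 to 120 N. Pads are 22 mm wide; open, the fingers measure 114 mm over their backs; the gripper's body (76 mm by 85 mm) begins 54 mm behind the grasp point. The pads swing forward as they close: fully open they stand 13 mm farther back than shut.
Start: joints at [-1.363, 0.091, 1.231, -0, 1.82, -0.057], TCP at [157.029, -579.101, 231.275] pointing down, gripper open.
Joint ranges: [-2.87, 2.87], [-0.86, 2.18], [0.17, 2.46], [-1.51, 4.65], [0.06, 2.69], [-2.65, 2.65]. Speed limits (rad/s): [2.57, 2.57, 3.01, 3.14, 3.14, 3.14].

INTERFACE

Orientations are given as a 3x3 rotation matrix whose columns are the frame's x, y, z axes.
In Python, from bench import manip gives the robot as it stands.
- The arm moves only by the tool servo_tool, never from a script. Its argument "rows" is a list of rows, each a list of 3 entries, a list of its own where there are three numbers: the opening, from -1 (shut) to 1 (fully open), so that 0 is half open, then the shift along the tool's x, y, z in m, then the turn, a rotation vector about the tool's x, y, z in rad. A call has 1 to 12 rows; each row is the pose to reach, as a shift and turn from the pose commanded when the call began, along the tool's axes at that moment; what a row does not reach only later rows make up. A row lasts 1/10 s, in which the tool goes at most 50 mm and 8.59 degrees, less where a joint would pass 70% of its speed; a pose out of reach is approached as far as the arm can. A call with a gripper value outside its range is refused whole. The fingers move at their own pace and stop on an object; "newtons" is the grip in N (left out, the last holds). Time passes only in rows, so rows that repeat a pose let the fingers close. It gives the time, the measured TCP pose, the force and the opening at its end, in the units of the state.
- manip.get_obs(): the state, without advancing time (a new reading comes with each control period).
- manip.snapshot(name): name is "scene" or "top" or "wrist"; returns a dict with "image" (420x560x3 uint8, red, green, blue), "vfov" (degrees; the focal length in pixels is half the picture's height over the tangent of half this angle, whatever the lens; pixels are square), "cx", "cy" (the principal point, pixels), "rvec" (rotation vector, rad) and "tvec" (3), from world to camera coordinates, as OpenCV has them. Camera axes: x right, y down, z forward; pixel columns grow to the right and rows downward; lengths in mm; the calibration is good to about 2 mm. A picture is of the moment at which its call begins. There is no depth.
- manip.finish_job(): hands the job in, once; it reports no verdict.
The state is a dict: "t": time; "q": joint angles; "joint_vel": joint speeds; "joint_torque": joint torques, N m; "ee_pos": TCP position; "tcp_rot": TCP orientation; "wrist_force": force on the tool from outside, world axes, zero at the start; "ft_torque": the same for the moment, N m; "grip_width": finger opening in mm.
Only numpy, scipy, OpenCV 4.12 (cv2) and the standard library are available. Lean on these libraries where they do the work, as an engineer would, in place of code of your own. Each camera call takes 0.05 s, during which the arm holds its last target.

TASK

Make room in the carton bay for restocking: with the tips of the closed fingers press down the sprung release pad on top of the sliding stop and, keeping it down, push the stop along its bar, away from the row of cartons, until it is fully back against the end block. Then let the pad spring up and move clear; do not lift, tip or shift any of the cartons.

Things in the scene. Friction and masses are not known exactly. Their poses are not given: they have to be found in the camera images.
- rail: fixed part of the shelf stop: level steel bar along its y axis (y -210 to +144 mm), 20 mm wide, top 36 mm above the bench, fine teeth on its -x side. At y = -197 mm a fixed upright plate; the carton row stands between it and the stop, on the +x side of the bar. Origin on the bench surface under the bar's centre line, z up. +y is 'back', away from the cartons, where the stop must go.
- jaw (a joint): travel of the dark steel sliding stop along the bar (rail +y), m: 0 at its cartons end, 0.12 fully back against the end block. Needs 2 N plus 8 N per m/s once released. With the release up the ratchet lets it move only towards the cartons, after at most 11 mm of play backwards; the last 15 mm or so before the end block have no teeth.
- release (a joint): how far the release pad is pressed down, m: 0 up, 0.010 fully down. It frees the ratchet when pressed more than 0.006 and springs back up when let go (about 3 N to start, 6 N fully down). At the start it may stand up to 6 mm down, where the pawl rests under a tooth.
- pad_top (a point): centre of the upper face of the release pad, a flat ribbed aluminium plate 44 mm (rail x) by 48 mm (rail y) on top of the stop's carriage; 75 mm above the bench when up, 65 mm when fully down. It travels with the stop. The pad's back edge is 4 mm from the thumb stop's face.
- thumb_stop (a point): face of the thumb stop: upright dark steel tab at the back end of the carriage, 44 mm wide (rail x), 8 mm thick, top 100 mm above the bench, 25 mm above the pad. The face looks at the cartons (rail -y), so a finger standing on the pad can push it in rail +y. The point is 87.5 mm above the bench, mid-width, 28 mm behind (rail +y) the pad's centre.
- jaw_plate (a point): centre of the top edge of the stop's upright jaw plate, 62 mm above the bench: 125 mm wide (rail x, -20 to +105 mm), 6 mm thick, at the cartons end of the carriage. The carriage is 60 x 60 mm, its flat top 55 mm above the bench, its centre on the bar at rail y = -30 mm + travel.
- end_face (a point): on the top edge of the face of the end block (60 mm wide, 44 mm high) that looks at the stop: on the bar's centre line, rail y = +120 mm, 44 mm above the bench. The back face of the carriage meets this face when the stop is fully back.
- carton0: loose white carton with a tan band, 70 (its x) x 37 (its y) x 60 mm tall, about 90 g, upright; origin at the centre of its underside. One of the three in the row behind the bar.
- carton1: loose white carton with a tan band, 70 (its x) x 37 (its y) x 60 mm tall, about 90 g, upright; origin at the centre of its underside. One of the three in the row behind the bar.
- carton2: loose white carton with a tan band, 70 (its x) x 37 (its y) x 60 mm tall, about 90 g, upright; origin at the centre of its underside. One of the three in the row behind the bar.
- carton3: loose white carton with a tan band, 70 (its x) x 37 (its y) x 60 mm tall, about 90 g, upright; origin at the centre of its underside. It stands alone in front of the bar (the rail's -x side).
Not all that is in view belongs to the job. Leave any black, purple or red look-alike of the carton2 alone.

How it is judged (in metres and radians):
On the way, in this order (a step that is already met when the one before it is completed fails the run):
1. the release pad is pressed down by the fingers while the stop is still at its starting part of the bar (value of joint release above 0.0055 m and contact force between the fingers and release above 1.5 N and value of joint jaw below 0.075 m), for 0.1 s.
2. the stop is pushed back to the end block (value of joint jaw above 0.112 m), for 0.1 s.
At the end, for the whole second after the job is handed in: The stop is within 8 mm of fully back (joint above 0.112), the release pad is up again (less than 3 mm down), and all four cartons stand upright within 20 mm of where they were (value of joint jaw above 0.112 m and value of joint release below 0.003 m and distance of each of carton0, carton1, carton2, carton3 from where it was at the start of the episode below 0.02 m and angle between each of carton0, carton1, carton2, carton3's own z axis and vertical below 0.15 rad); the robot touches nothing.
It fails at once if a carton is lifted (height (world z) of any of carton0, carton1, carton2, carton3 above 0.015 m).
It fails at once if a carton is tipped (angle between any of carton0, carton1, carton2, carton3's own z axis and vertical above 0.35 rad).
It fails at once if a carton is shifted more than 30 mm (distance of any of carton0, carton1, carton2, carton3 from where it was at the start of the episode above 0.03 m).
It also fails if it takes over 32 s, if anything falls off the work surface, if the arm or the gripper's body presses on something with over 40 N, if the wrist force passes 120 N, or if a joint passes its speed limit or range.

## Working session

There is one attempt and no reset: what is moved stays moved. The work goes in short steps, Python scripts to look and compute and a tool call to move; the robot and the scene stay as the last step left them, time stands still between calls to the robot, and variables do not carry over. Pictures are saved under pics/ and viewed, and the job is handed in when it is done.

Besides the shell and the picture viewer there is one more tool, called by a JSON object that holds its "name" and its "arguments", one argument or row to a line. servo_tool: Moves the arm, as the interface text tells. Its arguments: {"type":"object","properties":{"rows":{"type":"array"},"newtons":{"type":"number"}},"required":["rows"]}

```bash
mkdir -p pics; ls; python3 - <<'E'
from bench import manip
import cv2
for n in("scene","top","wrist"):
    s=manip.snapshot(n); cv2.imwrite(f"pics/{n}0.png",s["image"][:,:,::-1]); print(n,s["vfov"],s["cx"],s["cy"],s["rvec"],s["tvec"])
print(manip.get_obs())
E
```

```text
pics
scene 57.40417705081743 275.4112269237957 213.34979756487397 [ 1.48126965  2.01702676 -0.86940103] [ 248.36375433 -285.80521304 1141.04972179]
top 44.12961063755507 271.60641075628524 204.15165780873534 [ 2.01162194 -2.21167845  0.23358435] [-48.87204337 548.35629256 885.25096978]
wrist 62.68027096603447 285.53317532953713 210.54666151775584 [-2.30412992  1.7618339   0.26077045] [-599.33979426  -37.70713606  378.71562438]
{'t': 0.15, 'q': array([-1.36268943e+00,  9.16950393e-02,  1.23162931e+00,  1.48489283e-05,
        1.81980873e+00, -5.66698711e-02]), 'joint_vel': array([-0.0007414 , -0.00164489, -0.00242149, -0.00020092,  0.00040973,
        0.00019534]), 'joint_torque': array([ 1.89344639e-03, -4.59372962e+01, -4.18525529e+01, -8.53430674e-05,
        9.55251366e-03,  2.86828788e-05]), 'ee_pos': array([ 156.99099548, -578.86825715,  230.39383968]), 'tcp_rot': array([[ 9.65150003e-01,  2.61697113e-01, -3.04183781e-04],
       [ 2.61697270e-01, -9.65148827e-01,  1.51016203e-03],
       [ 1.01622423e-04, -1.53713695e-03, -9.99998813e-01]]), 'wrist_force': array([-0.77573429,  0.2843322 ,  0.22209942]), 'ft_torque': array([0.04896465, 0.05643399, 0.03087055]), 'grip_width': 85.35417104547919}
```

View pics/scene0.png

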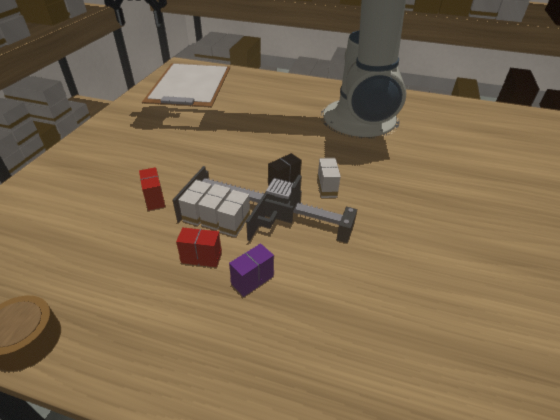

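View pics/top0.png

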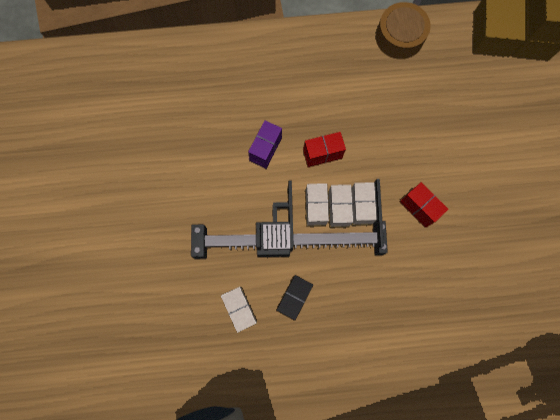

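View pics/wrist0.png

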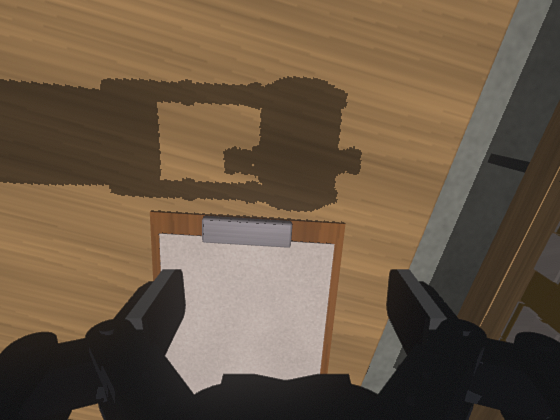

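The top view shows the rail between the plate at about (382,238) and the end block at (198,241), with the stop at (275,238). The three white cartons are at (317–366,204), and carton3, white and in front of the bar, is at (238,310). The black, red and purple boxes are look-alikes. I'll enlarge both views.

```bash
python3 - <<'E'
import cv2
a=cv2.imread("pics/top0.png")[170:270,180:400]; cv2.imwrite("pics/top0c.png",cv2.resize(a,None,fx=3.6,fy=3.6,interpolation=cv2.INTER_CUBIC))
a=cv2.imread("pics/scene0.png")[140:250,160:370]; cv2.imwrite("pics/scene0c.png",cv2.resize(a,None,fx=3.8,fy=3.8,interpolation=cv2.INTER_CUBIC))
E
```

```text
(no output)
```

View pics/top0c.png

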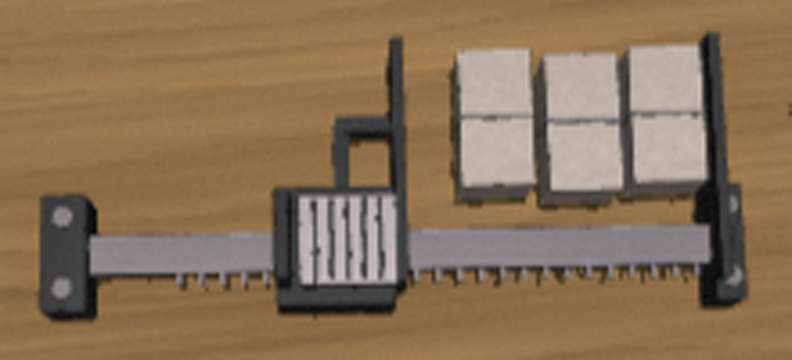

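View pics/scene0c.png

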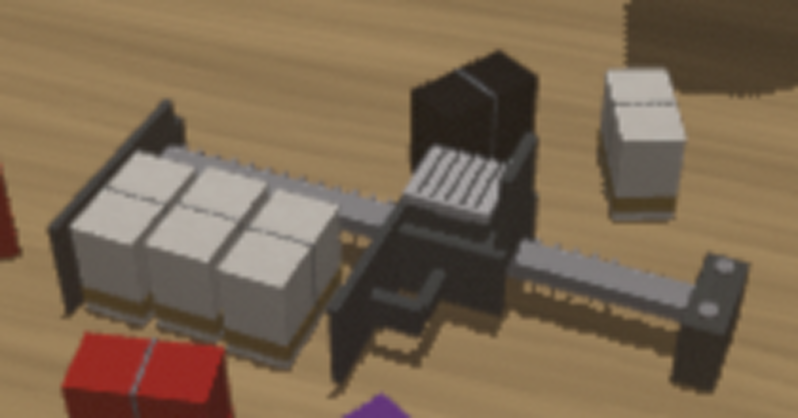

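```bash
cat > fit.py <<'E'
import numpy as np,cv2
from scipy.optimize import least_squares
C={}
def cam(n,v,cx,cy,r,t):
    f=210/np.tan(np.radians(v/2)); C[n]=(np.array(r),np.array(t),np.array([[f,0,cx],[0,f,cy],[0,0,1.]]))
cam("s",57.40417705081743,275.4112269237957,213.34979756487397,[ 1.48126965,2.01702676,-0.86940103],[ 248.36375433,-285.80521304,1141.04972179])
cam("t",44.12961063755507,271.60641075628524,204.15165780873534,[ 2.01162194,-2.21167845,0.23358435],[-48.87204337,548.35629256,885.25096978])
T=lambda u,v:("t",(u+.5)/3.6+179.5,(v+.5)/3.6+169.5)
S=lambda u,v:("s",(u+.5)/3.8+159.5,(v+.5)/3.8+139.5)
# (obs, x, y, z, movesWithStop, isPad)
L=[(T(92,198),30,120,44,0,0),(T(94,314),-30,120,44,0,0),(T(90,237),10,120,36,0,0),(T(90,273),-10,120,36,0,0),
(T(298,195),22,-12,75,1,1),(T(300,283),-22,-12,75,1,1),(T(397,193),22,-60,75,1,1),(T(400,283),-22,-60,75,1,1),
(T(291,190),22,-8,100,1,0),(T(291,284),-22,-8,100,1,0),
(S(710,255),-30,120,44,0,0),(S(673,308),30,120,44,0,0),
(S(437,147),-22,-60,75,1,1),(S(510,158),-22,-12,75,1,1),(S(490,218),22,-12,75,1,1),(S(403,195),22,-60,75,1,1)]
def world(p,x,y,z):
    c,s=np.cos(p[2]),np.sin(p[2]); return np.array([p[0]+c*x-s*y,p[1]+s*x+c*y,z])
def proj(n,X):
    r,t,K=C[n]; return cv2.projectPoints(X.reshape(1,3).astype(float),r,t,K,None)[0].ravel()
def res(p):
    o=[]
    for (n,u,v),x,y,z,m,pad in L:
        q=proj(n,world(p,x,y+m*p[3],z-pad*p[4])); o+=[q[0]-u,q[1]-v]
    return np.array(o)
if __name__=="__main__":
    best=min((least_squares(res,[500,0,a,30,3],x_scale=[10,10,.1,10,3],loss="soft_l1") for a in(0,1.57,3.14,-1.57)),key=lambda r:r.cost)
    p=best.x; print(p,best.cost); print(res(p).reshape(-1,2).round(1).tolist())
    print("pad",world(p,0,-36+p[3],75-p[4]),"thumb",world(p,0,-8+p[3],87.5),"end",world(p,0,120,44), "ydir",-np.sin(p[2]),np.cos(p[2]))
E
python3 fit.py
```

```text
[ 4.79979674e+02 -9.28690793e+01 -7.27099562e-02  2.56411441e+01
 -2.77913788e-01] 10.947010035464633
[[-0.3, -0.5], [-1.1, -0.1], [0.7, 0.1], [0.7, 0.9], [0.2, 0.4], [0.1, 0.7], [-0.2, 0.4], [-0.3, 0.1], [-0.4, -0.6], [0.0, -1.4], [-1.3, -1.1], [1.1, 4.0], [-1.2, -0.3], [1.5, 2.3], [-0.5, -0.6], [-0.3, -0.5]]
pad [ 479.22714577 -103.20056498   75.27791379] thumb [481.26123116 -75.27454671  87.5       ] end [488.69718306  26.81385618  44.        ] ydir 0.07264590674502856 0.9973577954942713
```

The fit is good: yaw −0.073, travel about 26 mm and the pad up, with its centre at (479,−103,75). I plan to align tool x with rail +y, with the fingers shut.

```bash
cat > goal.py <<'E'
import numpy as np
from scipy.spatial.transform import Rotation as R
def rail(a=-0.0727):
    x=np.array([np.cos(a),np.sin(a),0]);y=np.array([-np.sin(a),np.cos(a),0]);return x,y
x,y=rail(); G=np.c_[y,x,[0,0,-1.]]
def rel(p0,R0,p): return (R0.T@(np.array(p)-p0)/1000).round(4), R.from_matrix(R0.T@G).as_rotvec().round(4)
E
python3 - <<'E'
from goal import *
from bench import manip
o=manip.get_obs()
a=0.2648
R0=np.array(o["tcp_rot"]);print(rel(np.array([157.03,-579.1,231.3]),R0,[479.7,-97.2,231]))
print(rel(np.array([157.03,-579.1,231.3]),R0,[479.7,-97.2,130]))
E
```

```text
(array([ 0.4375, -0.3807,  0.0009]), array([-1.3000e-03, -1.0000e-03, -1.2333e+00]))
(array([ 0.4375, -0.3805,  0.1019]), array([-1.3000e-03, -1.0000e-03, -1.2333e+00]))
```

{"name": "servo_tool", "arguments": {
  "rows": [
    [-1,[0.015,-0.013,0],[0,0,-0.05]],
    [-1,[0.045,-0.039,0],[0,0,-0.15]],
    [-1,[0.08,-0.07,0],[0,0,-0.26]],
    [-1,[0.12,-0.105,0],[0,0,-0.37]],
    [-1,[0.16,-0.14,0],[0,0,-0.48]],
    [-1,[0.2,-0.174,0],[0,0,-0.59]],
    [-1,[0.24,-0.209,0],[0,0,-0.71]],
    [-1,[0.28,-0.244,0],[0,0,-0.83]],
    [-1,[0.32,-0.278,0],[0,0,-0.95]],
    [-1,[0.36,-0.313,0],[0,0,-1.06]],
    [-1,[0.4,-0.348,0],[0,0,-1.16]],
    [-1,[0.425,-0.37,0],[0,0,-1.21]]
  ],
  "newtons": 40
}}

```text
t: 1.35
ee_pos: [467.1, -114.8, 231.2]
tcp_rot: [[0.092, 0.996, 0.0], [0.996, -0.092, -0.0], [-0.0, 0.0, -1.0]]
wrist_force: [0.9, -0.2, 1.2]
grip_width: -0.1
```

{"name": "servo_tool", "arguments": {
  "rows": [
    [-1,[0,0,0],[0,0,0]],
    [-1,[0,0,0],[0,0,0]]
  ]
}}

```text
t: 1.55
ee_pos: [466.6, -115.7, 230.8]
tcp_rot: [[0.093, 0.996, -0.001], [0.996, -0.093, -0.0], [-0.0, -0.001, -1.0]]
wrist_force: [0.4, 0.3, -0.8]
grip_width: 0.3
```

```bash
python3 - <<'E'
from goal import *
from bench import manip
import cv2
o=manip.get_obs(); print(o["t"],o["ee_pos"],o["q"],o["grip_width"],o["wrist_force"])
print(rel(o["ee_pos"],np.array(o["tcp_rot"]),[479.7,-97.2,130]))
for n in("wrist","scene"):
    s=manip.snapshot(n); cv2.imwrite(f"pics/{n}1.png",s["image"][:,:,::-1]); print(n,s["vfov"],s["cx"],s["cy"],s["rvec"],s["tvec"])
E
```

```text
1.55 [ 466.59081835 -115.72348537  230.80024256] [-3.13576804e-01 -2.29039195e-01  1.53718900e+00 -4.69377587e-04
  1.83454467e+00 -2.20400348e-01] 0.2616664411300449 [ 0.40719212  0.30061918 -0.7865487 ]
(array([0.0197, 0.0114, 0.1008]), array([-0.0012,  0.0002, -0.0206]))
wrist 62.68027096603447 285.53317532953713 210.54666151775584 [-2.84892525  0.13243288  0.02299641] [-474.45973261 -106.20806854  358.57310512]
scene 57.40417705081743 275.4112269237957 213.34979756487397 [ 1.48126965  2.01702676 -0.86940103] [ 248.36375433 -285.80521304 1141.04972179]
```

View pics/wrist1.png

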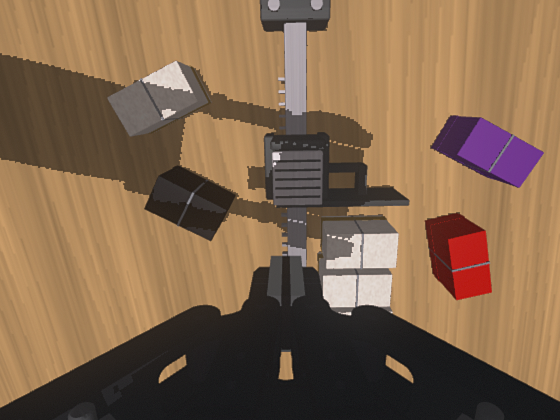

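{"name": "servo_tool", "arguments": {
  "rows": [
    [-1,[0.007,0.004,0.015],[0,0,-0.01]],
    [-1,[0.014,0.008,0.045],[0,0,-0.0206]],
    [-1,[0.02,0.0114,0.08],[0,0,-0.0206]],
    [-1,[0.02,0.0114,0.1],[0,0,-0.0206]],
    [-1,[0.02,0.0114,0.108],[0,0,-0.0206]],
    [-1,[0.02,0.0114,0.108],[0,0,-0.0206]]
  ]
}}

```text
t: 2.25
ee_pos: [478.7, -98.4, 121.5]
tcp_rot: [[0.077, 0.997, -0.003], [0.997, -0.077, 0.001], [0.001, -0.003, -1.0]]
wrist_force: [0.2, -0.9, 0.1]
grip_width: -0.4
```

```bash
python3 - <<'E'
from goal import *
from bench import manip
import cv2
o=manip.get_obs(); print(o["t"],o["ee_pos"],o["wrist_force"])
print(rel(o["ee_pos"],np.array(o["tcp_rot"]),[479.7,-97.2,80]))
for n in("top","scene"):
    s=manip.snapshot(n); a=s["image"][:,:,::-1]
    a=a[140:290,180:400] if n=="top" else a[110:250,160:370]
    cv2.imwrite(f"pics/{n}2.png",cv2.resize(a,None,fx=3.6,fy=3.6,interpolation=cv2.INTER_CUBIC))
E
```

```text
2.25 [478.65990789 -98.42041149 121.54936773] [ 0.24019263 -0.86148074  0.12427271]
(array([0.0013, 0.0011, 0.0415]), array([-0.0027, -0.0006, -0.0042]))
```

View pics/scene2.png

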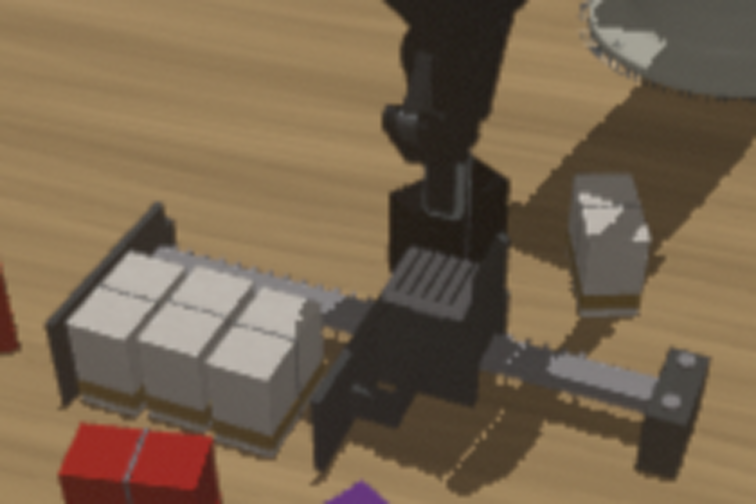

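View pics/top2.png

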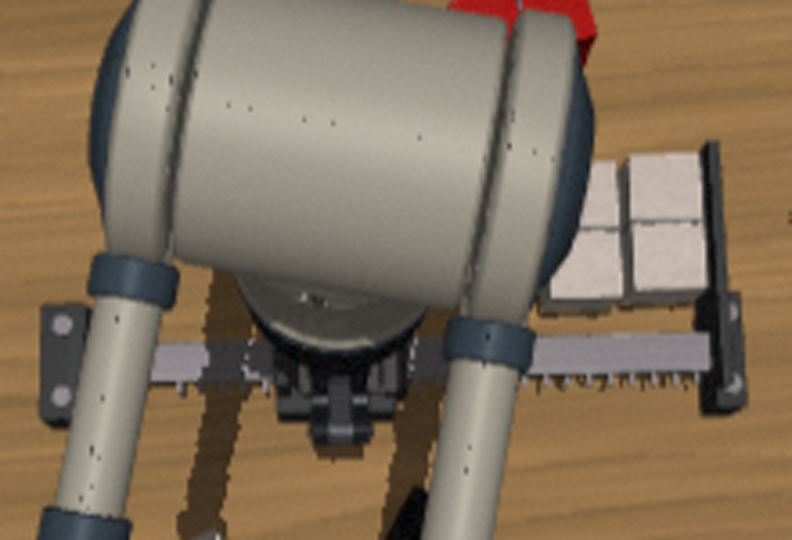

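The scene view shows the shut finger tips at about (445,215) in the crop, hovering over the pad at about (435,280). Next I'll descend to just above the pad and then press.

{"name": "servo_tool", "arguments": {
  "rows": [
    [-1,[0.001,0.001,0.015],[0,0,0]],
    [-1,[0.001,0.001,0.032],[0,0,0]],
    [-1,[0.001,0.001,0.039],[0,0,0]],
    [-1,[0.001,0.001,0.042],[0,0,0]],
    [-1,[0.001,0.001,0.045],[0,0,0]],
    [-1,[0.001,0.001,0.048],[0,0,0]],
    [-1,[0.001,0.001,0.05],[0,0,0]],
    [-1,[0.001,0.001,0.05],[0,0,0]]
  ]
}}

```text
t: 3.15
ee_pos: [481.1, -97.1, 73.9]
tcp_rot: [[0.075, 0.997, 0.001], [0.997, -0.075, -0.0], [-0.0, 0.001, -1.0]]
wrist_force: [-0.6, 0.6, 2.6]
grip_width: -0.0
```

{"name": "servo_tool", "arguments": {
  "rows": [
    [-1,[0,0,0.003],[0,0,0]],
    [-1,[0,0,0.006],[0,0,0]],
    [-1,[0,0,0.008],[0,0,0]],
    [-1,[0,0,0.008],[0,0,0]]
  ]
}}

```text
t: 3.55
ee_pos: [481.2, -97.1, 65.5]
tcp_rot: [[0.075, 0.997, 0.001], [0.997, -0.075, -0.0], [-0.0, 0.001, -1.0]]
wrist_force: [0.3, 1.3, 6.5]
grip_width: -0.1
```

The pad is down about 9.5 mm at 6.5 N. I'll push along rail +y, adding 1 mm of press.

{"name": "servo_tool", "arguments": {
  "rows": [
    [-1,[0,0,0.001],[0,0,0]],
    [-1,[0.003,0,0.001],[0,0,0]],
    [-1,[0.007,0,0.001],[0,0,0]],
    [-1,[0.011,0,0.001],[0,0,0]],
    [-1,[0.015,0,0.001],[0,0,0]],
    [-1,[0.019,0,0.001],[0,0,0]],
    [-1,[0.023,0,0.001],[0,0,0]],
    [-1,[0.027,0,0.001],[0,0,0]],
    [-1,[0.03,0,0.001],[0,0,0]],
    [-1,[0.03,0,0.001],[0,0,0]]
  ]
}}

```text
t: 4.55
ee_pos: [483.4, -67.2, 65.0]
tcp_rot: [[0.075, 0.997, 0.001], [0.997, -0.075, -0.001], [-0.001, 0.001, -1.0]]
wrist_force: [-0.5, -0.4, 5.9]
grip_width: 0.3
```

```bash
python3 - <<'E'
from goal import *
from bench import manip
import cv2
o=manip.get_obs(); print(o["t"],o["ee_pos"],o["wrist_force"])
s=manip.snapshot("scene"); a=s["image"][:,:,::-1][110:250,160:370]
cv2.imwrite(f"pics/scene3.png",cv2.resize(a,None,fx=3.6,fy=3.6,interpolation=cv2.INTER_CUBIC))
E
```

```text
4.55 [483.43217788 -67.22400335  64.9978366 ] [-0.5070978  -0.38171704  5.88421268]
```

View pics/scene3.png

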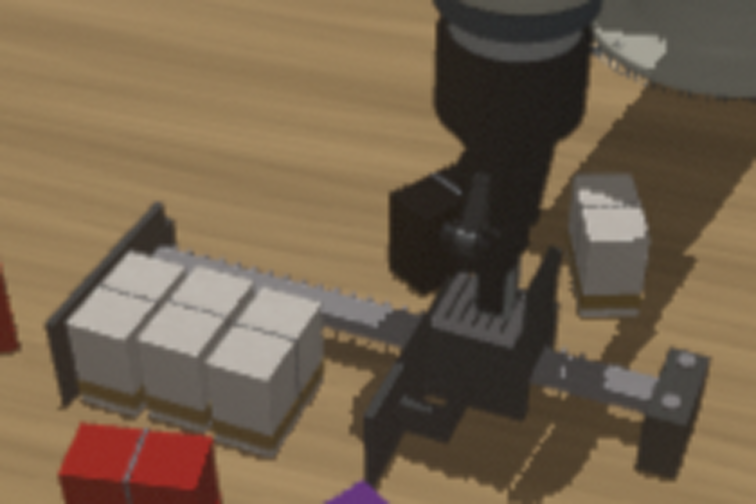

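The stop is following the fingers and has freed from the ratchet: the jaw plate moved to about (375,430) in the crop, and the cartons have not moved. I'll keep going.

{"name": "servo_tool", "arguments": {
  "rows": [
    [-1,[0.004,0,0],[0,0,0]],
    [-1,[0.009,0,0],[0,0,0]],
    [-1,[0.014,0,0],[0,0,0]],
    [-1,[0.019,0,0],[0,0,0]],
    [-1,[0.024,0,0],[0,0,0]],
    [-1,[0.029,0,0],[0,0,0]],
    [-1,[0.034,0,0],[0,0,0]],
    [-1,[0.039,0,0],[0,0,0]],
    [-1,[0.044,0,0],[0,0,0]],
    [-1,[0.049,0,0],[0,0,0]],
    [-1,[0.054,0,0],[0,0,0]],
    [-1,[0.058,0,0],[0,0,0]]
  ]
}}

```text
t: 5.8
ee_pos: [487.8, -9.7, 65.0]
tcp_rot: [[0.076, 0.997, 0.001], [0.997, -0.076, -0.001], [-0.001, 0.001, -1.0]]
wrist_force: [-0.2, -2.5, 5.1]
grip_width: -0.1
```

{"name": "servo_tool", "arguments": {
  "rows": [
    [-1,[0.003,0,0],[0,0,0]],
    [-1,[0.006,0,0],[0,0,0]],
    [-1,[0.009,0,0],[0,0,0]],
    [-1,[0.012,0,0],[0,0,0]],
    [-1,[0.012,0,0],[0,0,0]]
  ]
}}

```text
t: 6.3
ee_pos: [488.8, 1.8, 65.0]
tcp_rot: [[0.076, 0.997, 0.001], [0.997, -0.076, -0.002], [-0.002, 0.002, -1.0]]
wrist_force: [-0.1, -2.4, 6.0]
grip_width: 0.2
```

```bash
python3 - <<'E'
from goal import *
from bench import manip
import cv2
o=manip.get_obs(); print(o["t"],o["ee_pos"],o["wrist_force"])
s=manip.snapshot("scene"); a=s["image"][:,:,::-1][110:250,160:370]
cv2.imwrite(f"pics/scene4.png",cv2.resize(a,None,fx=3.6,fy=3.6,interpolation=cv2.INTER_CUBIC))
E
```

```text
6.3 [488.75873422   1.82148043  65.03524961] [-0.05003095 -2.37052307  5.97641315]
```

View pics/scene4.png

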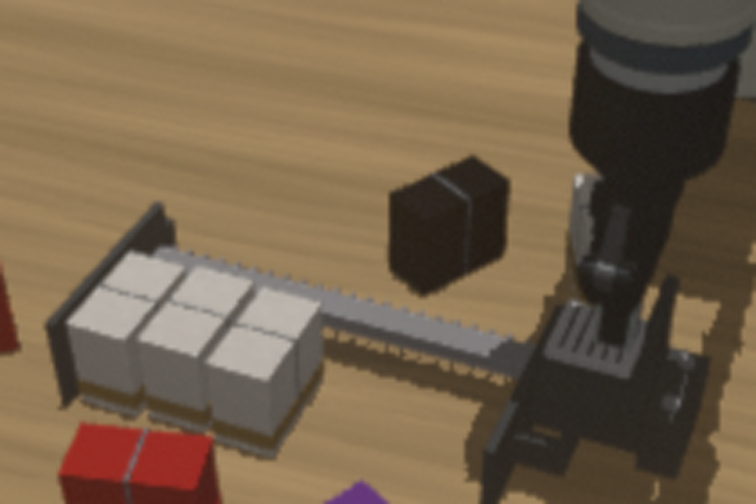

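{"name": "servo_tool", "arguments": {
  "rows": [
    [-1,[0.002,0,0],[0,0,0]],
    [-1,[0.004,0,0],[0,0,0]],
    [-1,[0.006,0,0],[0,0,0]],
    [-1,[0.006,0,0],[0,0,0]]
  ]
}}

```text
t: 6.75
ee_pos: [489.2, 7.5, 65.0]
tcp_rot: [[0.076, 0.997, 0.001], [0.997, -0.076, -0.002], [-0.002, 0.002, -1.0]]
wrist_force: [-0.0, -3.5, 6.1]
grip_width: 0.3
```

{"name": "servo_tool", "arguments": {
  "rows": [
    [-1,[0.002,0,0],[0,0,0]],
    [-1,[0.004,0,0],[0,0,0]],
    [-1,[0.004,0,0],[0,0,0]]
  ]
}}

```text
t: 7.05
ee_pos: [489.3, 8.4, 65.0]
tcp_rot: [[0.078, 0.997, 0.001], [0.997, -0.078, -0.009], [-0.009, 0.001, -1.0]]
wrist_force: [-1.3, -15.4, 6.8]
grip_width: 0.1
```

The force jumped to 15 N at rail y≈101, where I predicted the end block. I'll ease the push without dragging the stop forward, then lift straight up.

{"name": "servo_tool", "arguments": {
  "rows": [
    [-1,[-0.002,0,0],[0,0,0]],
    [-1,[-0.003,0,0],[0,0,0]],
    [-1,[-0.003,0,-0.004],[0,0,0]],
    [-1,[-0.003,0,-0.008],[0,0,0]],
    [-1,[-0.003,0,-0.012],[0,0,0]],
    [-1,[-0.004,0,-0.018],[0,0,0]],
    [-1,[-0.005,0,-0.026],[0,0,0]],
    [-1,[-0.007,0,-0.04],[0,0,0]],
    [-1,[-0.007,0,-0.06],[0,0,0]],
    [-1,[-0.007,0,-0.09],[0,0,0]],
    [-1,[-0.007,0,-0.12],[0,0,0]],
    [-1,[-0.007,0,-0.13],[0,0,0]]
  ]
}}

```text
t: 8.25
ee_pos: [489.7, 5.8, 199.1]
tcp_rot: [[0.075, 0.997, 0.007], [0.997, -0.075, 0.0], [0.001, 0.007, -1.0]]
wrist_force: [0.4, 0.2, 0.2]
grip_width: -0.2
```

{"name": "servo_tool", "arguments": {
  "rows": [
    [-1,[-0.02,-0.0,-0.01],[0,0,0]],
    [-1,[-0.05,-0.0,-0.02],[0,0,0]],
    [-1,[-0.09,-0.0,-0.03],[0,0,0]],
    [-1,[-0.13,0,-0.03],[0,0,0]],
    [-1,[-0.17,0,-0.03],[0,0,0]],
    [-1,[-0.2,0,-0.03],[0,0,0]],
    [-1,[-0.22,0,-0.03],[0,0,0]],
    [-1,[-0.22,0,-0.03],[0,0,0]]
  ]
}}

```text
t: 9.05
ee_pos: [471.3, -215.8, 223.3]
tcp_rot: [[0.079, 0.997, -0.002], [0.997, -0.079, 0.0], [0.0, -0.002, -1.0]]
wrist_force: [0.1, 0.4, -0.3]
grip_width: 0.1
```

```bash
python3 - <<'E'
from goal import *
from bench import manip
import cv2
o=manip.get_obs(); print(o["t"],o["ee_pos"],o["wrist_force"])
for n in("top","scene"):
    s=manip.snapshot(n); a=s["image"][:,:,::-1]
    a=a[170:320,180:400] if n=="top" else a[140:250,160:370]
    k=3.6 if n=="top" else 3.8
    cv2.imwrite(f"pics/{n}5.png",cv2.resize(a,None,fx=k,fy=k,interpolation=cv2.INTER_CUBIC))
E
```

```text
9.05 [ 471.26464409 -215.751657    223.34951787] [ 0.08216709  0.41626132 -0.31857912]
```

View pics/scene5.png

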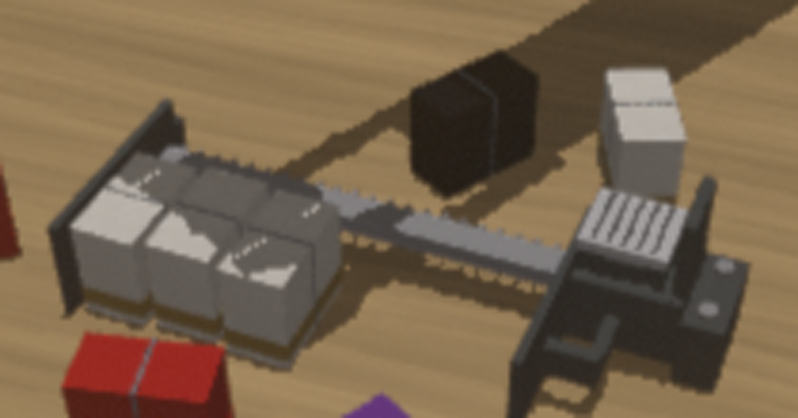

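View pics/top5.png

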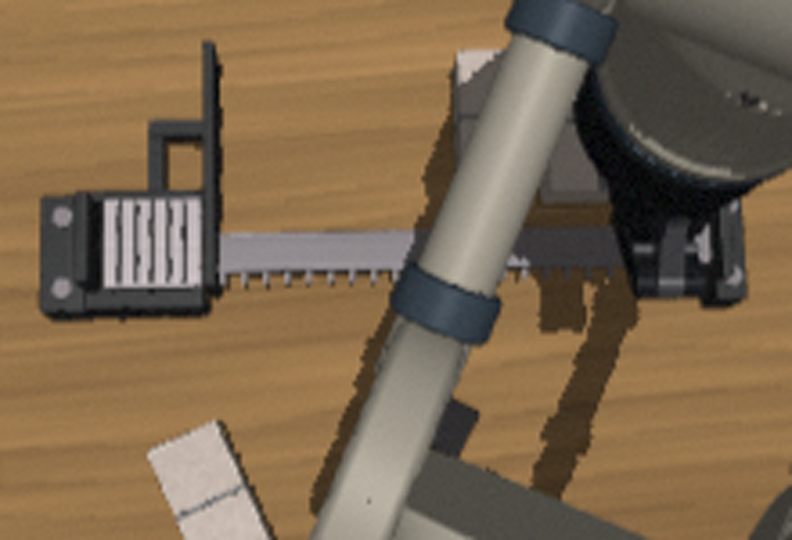

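Both views show the carriage flush against the end block, the pad apparently up, and the cartons unmoved. I'll check that numerically.

```bash
python3 - <<'E'
import fit,numpy as np
from fit import *
from scipy.optimize import least_squares
p0=[479.98,-92.87,-0.0727]
L=[(T(104,198),22,-12),(T(105,289),-22,-12),(T(203,198),22,-60),(T(203,289),-22,-60),(S(607,188),-22,-60),(S(690,208),-22,-12),(S(660,265),22,-12),(S(578,240),22,-60)]
r=least_squares(lambda a:np.concatenate([proj(o[0],world(p0,x,y+a[0],75-a[1]))-o[1:] for o,x,y in L]),[110,0],loss="soft_l1")
print(r.x,r.fun.round(1))
E
```

```text
[1.21260255e+02 1.96571865e-02] [ 0.2  0.8 -0.2  0.2 -0.3  0.2 -0.1 -0.4 -1.6  0.1 -0.1  0.6  2.1 -0.6
 -0.5 -0.3]
```

The fit gives travel of about 121 mm (120 nominal) and the pad about 0 mm down, so I'm handing the job in.

```bash
python3 -c "
from bench import manip
print(manip.finish_job())"
```

```text
the job is handed in; nothing more can be done
None
```

The stop is fully back against the end block, the release pad is up, and the job is handed in. I pressed the pad down about 9.5 mm (about 6 N) with the shut finger tips. I pushed the stop along the bar until the push force rose to 15 N at the end block, then lifted straight off and moved clear.

- **Stop and pad:** the last picture fit gave travel of about 121 mm (120 nominal, within calibration error) and the pad about 0 mm down.
- **Cartons:** all of those in view look upright and unmoved in the scene picture. I compared them by eye, not by fitting their positions.
- **Arm:** the wrist force was about 0 with the arm clear. The clock was at about 9 s of the 32 s allowed.

No check failed or disagreed. In the first fit, two scene-image points were 2.8 to 4 pixels off; the later contact with the end block came where that fit predicted.

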